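# Test the lift-up door stay of a pizza-counter locker

## Task

Before service, check the door stay of the steel locker with the red grip: raise its lift-up door until the stay locks and let go so that the door stays up by itself. Then press the red button on top of that locker to unlock the stay so that the door comes down fully shut. Keep the door of the blue locker shut.

Things in the scene. Friction and masses are not known exactly. Their poses are not given: they have to be found in the camera images.
- red_cab: Fixed steel locker with red grip and button, 200 deep (x), 260 wide (y), 290 mm high; a like blue one stands beside it. Origin: centre of its underside; own x points from front to back, z up. Door in front, to the robot; hinge line along y at x = -100, z = 276 mm. Red grip on it: bar 24 wide (y), 14 thick, straight out to 75 mm before the hinge line, at y = 0, 125 mm below it (shut).
- red_door (a joint): Angle of the red locker's door (182 mm tall, 0.5 kg, face 14 mm before the hinge line), rad: 0 shut; grows as its lower edge comes out to the robot and up; end stop 1.45. The grip turns with it and may pivot between fingers pinching its sides; under 12 N lifts it. Raised past 1.31 (say to 1.39) a catch snaps in; let go, it rests locked at about 1.28. Unlocked it sinks shut by itself in about 5 s.
- red_button (a point): Centre of the top of the red release button, 32 mm across, upright on the red locker, 316 mm over the counter and 20 mm over its black collar. It moves straight down up to 14 mm on a spring (3 N at first, 7 N at the bottom). Pressed at least 11 mm with the door locked up it frees the stay: keep it down about 1 s until the door has sunk past the catch.
- blue_door (a joint): Angle of the blue locker's door (blue grip, same build), rad: 0 shut. It is to stay shut.

How it is judged:
On the way:
1. the red locker's door stands raised, locked by its stay, at rest and not touched by the robot (value of joint red_door above 1.2 rad and velocity of joint red_door between -0.05 and 0.05 rad/s and contact force between red_cab and the fingers below 0.1 N and contact force between red_cab and the arm below 0.1 N), for 0.4 s.
At the end, for the whole second after the job is handed in: The red locker's door is shut again (within 0.07 rad, about 12 mm at its lower edge) and at rest; the blue locker's door is shut within 0.07 rad (value of joint each of red_door, blue_door below 0.07 rad and velocity of joint red_door between -0.05 and 0.05 rad/s); the robot touches nothing.
It fails at once if the blue locker's door is opened by more than 0.15 rad (value of joint blue_door above 0.15 rad).
It also fails if it takes over 54 s, if anything falls off the work surface, if the arm or the gripper's body presses on something with over 40 N, if the wrist force passes 120 N, or if a joint passes its speed limit or range.

## Robot

A 6-joint arm with a two-finger parallel gripper is mounted at the origin on the work surface. World frame = base frame: x ahead of the robot, y to its left, z up, the work surface at z = 0. Lengths are in m, angles in rad, forces in N, time in s.
With the tool pointing down it reaches from about 0.35 to 0.85 m from the base axis. Payload 8.1 kg.
Tool frame: the origin (TCP) lies at the very end of the fingers, on their centre line; the grasp point (between the pads) lies env.tcp_to_grasp behind it (env.tcp_to_grasp is the distance from the TCP to the grasp point, in m); z points along the fingers, y is the line along which they close (so a half turn about z gives the same grasp; the last joint's range is limited). The gripper opens to 85 mm and grips with 20 to 120 N. Pads are 22 mm wide; open, the fingers measure 114 mm over their backs; the gripper's body (76 mm by 85 mm) begins 54 mm behind the grasp point. The pads swing forward as they close: fully open they stand 13 mm farther back than shut.
Start: joints at [1.234, 0.13, 1.488, -0, 1.523, -0.085], TCP at [0.149, 0.581, 0.231] pointing down, gripper open.
Joint ranges: [-2.96, 2.96], [-0.89, 2.26], [0.02, 2.5], [-1.34, 4.48], [0, 2.73], [-2.66, 2.66]. Speed limits (rad/s): [2.39, 2.39, 2.79, 3.14, 3.14, 3.14].

## Interface

Orientations are given as a 3x3 rotation matrix whose columns are the frame's x, y, z axes.
In Python, from bench import sense, eyes, env gives the robot as it stands.
- The arm moves only by the shell command python3 -m crank 'ROWS' [FORCE]. ROWS is text: rows parted by semicolons, each of 5 numbers parted by spaces: the shift along the tool's x, y, z in m, then the turn about the tool's z in degrees, then the closure in counts, from 0 (fully open) to 255 (shut). A call has 1 to 8 rows; each row shifts and turns the commanded pose from where the row before left it, along the tool's axes as they then stand; what a row does not reach is not made up. A row lasts 1/10 s, in which the tool goes at most 50 mm and 8.59 degrees, less where a joint would pass 70% of its speed; a pose out of reach is approached as far as the arm can. A call is refused whole if a number of a shift passes 0.05 or a number of a turn 8.59, either way. A call with a gripper value outside its range is refused whole. The fingers move at their own pace and stop on an object; FORCE is the grip in N (left out, the last holds). Time passes only in rows, so rows that do not move let the fingers close. It gives the time, the measured TCP pose, the force and the opening at its end, in the units of the state.
- sense(): the state, without advancing time (a new reading comes with each control period).
- eyes.snapshot(name): name is "scene" or "top" or "wrist"; returns (picture, depth): 400x640x3 uint8, red, green, blue; 400x640 float32, m along the optical axis (not along the pixel's ray), 0 where there is no reading.
- eyes.camera_info(name): a dict with "fovy" (degrees; the focal length in pixels is half the picture's height over the tangent of half this angle, whatever the lens; pixels are square), "cx", "cy" (the principal point, pixels), "k1" (the pictures are not rectified: a ray, as slopes to the right and down, at radius r is drawn at 1 + k1 r^2 times it, then the intrinsics apply), "R" (3x3) and "t" (3): a world point X has camera coordinates R X + t. Camera axes: x right, y down, z forward; pixel columns grow to the right and rows downward; lengths in m; the calibration is good to about 2 mm. A picture is of the moment at which its call begins: read the wrist's pose just before it. camera_info takes no time and is no camera call; for the wrist camera it gives the pose at the moment of the call.
- env.job_done(): hands the job in, once; it reports no verdict.
The state is a dict: "clock": time; "joints": joint angles; "qvel": joint speeds; "effort": joint torques, N m; "position": TCP position; "tcp_rot": TCP orientation; "ft_force": force on the tool from outside, world axes, zero at the start; "torque": the same for the moment, N m; "width": finger opening in m.
Only numpy, scipy, OpenCV 4.12 (cv2) and the standard library are available. Lean on these libraries where they do the work, as an engineer would, in place of code of your own. Each camera call takes 0.05 s, during which the arm holds its last target. There are 200 camera calls.

## Working session

There is one attempt and no reset: what is moved stays moved. The work goes in short steps, Python scripts to look and compute and a shell command to move; the robot and the scene stay as the last step left them, time stands still between calls to the robot, and variables do not carry over. Pictures are saved under pics/ and viewed, on a budget of 10 in all, crops included, one or two more only if the job needs it, and the job is handed in when it is done.

```bash
mkdir -p pics; ls
cat > h.py <<'E'
import numpy as np, cv2
from bench import sense, eyes, env
def px2w(name,u,v,depth,info=None):
    i=info or eyes.camera_info(name); f=200/np.tan(np.radians(i["fovy"])/2)
    a=np.array([(u-i["cx"])/f,(v-i["cy"])/f]); s=a.copy()
    for _ in range(20): s=a/(1+i["k1"]*(s@s))
    c=np.array([s[0],s[1],1])*depth
    return np.array(i["R"]).T@(c-np.array(i["t"]))
E
python3 - <<'E'
from h import *
s=sense(); print(s["clock"],s["position"],s["tcp_rot"],s["width"],env.tcp_to_grasp)
for n in ("scene","top"):
    p,d=eyes.snapshot(n); cv2.imwrite(f"pics/{n}.png",p[:,:,::-1]); np.savez(f"pics/{n}.npz",p=p,d=d)
    print(n,{k:np.round(v,3).tolist() for k,v in eyes.camera_info(n).items()})
E
```

```text
pics
0.0 [0.1492874  0.58055185 0.23020223] [[-9.68457573e-01  2.49177718e-01 -6.28069481e-04]
 [ 2.49178459e-01  9.68455900e-01 -1.80706942e-03]
 [ 1.57976159e-04 -1.90657145e-03 -9.99998170e-01]] 0.0854596756510324 0.0187
scene {'fovy': 49.899, 'cx': 317.283, 'cy': 200.49, 'k1': 0.041, 'R': [[0.591, 0.806, 0.024], [0.456, -0.309, -0.835], [-0.666, 0.504, -0.55]], 't': [-0.371, -0.15, 1.48]}
top {'fovy': 44.07, 'cx': 320.216, 'cy': 196.769, 'k1': -0.068, 'R': [[0.017, -1.0, 0.017], [-0.998, -0.019, -0.067], [0.067, -0.016, -0.998]], 't': [-0.016, 0.645, 1.011]}
```

View pics/scene.png

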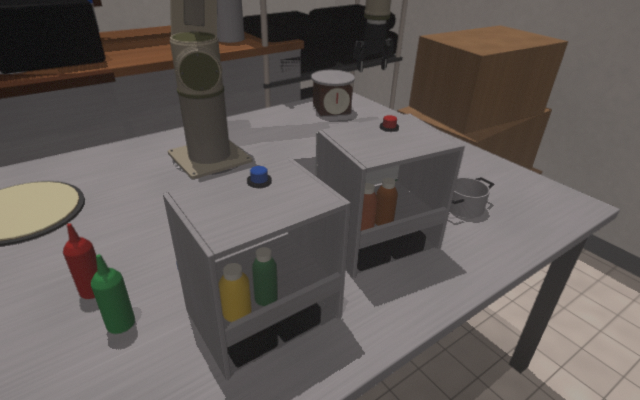

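View pics/top.png

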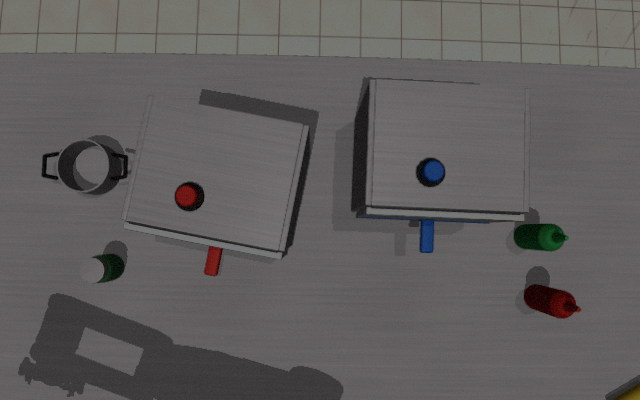

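The top view shows the red locker at left, yawed, with its button at (186,196) and its grip at (213,261). The blue locker has its button at (431,172) and its grip at (427,236). A bottle at (100,268) stands in front and to the left of the red locker, and the back sides face the scene camera.

Run:
```python
from h import *
z=np.load("pics/top.npz"); p,d=z["p"].astype(int),z["d"]; i=eyes.camera_info("top")
W=np.array([[px2w("top",u,v,d[v,u],i) for u in range(640)] for v in range(400)])
np.save("pics/W.npy",W)
hsv=cv2.cvtColor(p.astype(np.uint8),cv2.COLOR_RGB2HSV)
for nm,(a,b) in dict(red=(0,330),blue=(340,640)).items():
    m=(abs(W[:,:,2]-0.29)<0.008)&(d>0); m[:,:a]=0; m[:,b:]=0
    n,l,st,c=cv2.connectedComponentsWithStats(m.astype(np.uint8)); k=1+st[1:,4].argmax(); P=W[l==k]
    r=cv2.minAreaRect((P[:,:2]*1000).astype(np.float32)); print(nm,len(P),P[:,2].mean(),r,cv2.boxPoints(r).round(0).tolist())
sat=(hsv[:,:,1]>150)&(hsv[:,:,2]>60)
for nm,(u0,u1,v0,v1) in dict(rbut=(170,205,180,212),rgrip=(200,225,248,280),bbut=(415,448,155,190),bgrip=(415,440,222,256)).items():
    m=np.zeros_like(sat); m[v0:v1,u0:u1]=sat[v0:v1,u0:u1]; P=W[m]; print(nm,len(P),np.median(P,0).round(4),P[:,:2].min(0).round(3),P[:,:2].max(0).round(3), np.percentile(P[:,2],[5,95]).round(3), cv2.minAreaRect((P[:,:2]*1000).astype(np.float32)))
for u,v in [(100,268),(115,265),(90,165),(124,268)]: print(u,v,W[v,u].round(3))
```

```text
red 21005 0.2907056622052547 ((659.8809204101562, 165.0895233154297), (260.80523681640625, 208.9659423828125), 79.90633392333984) [[534.0, 55.0], [740.0, 18.0], [786.0, 275.0], [580.0, 312.0]]
blue 20215 0.2908952226350647 ((707.879150390625, -201.94940185546875), (261.16058349609375, 211.439697265625), 88.63080596923828) [[599.0, -330.0], [810.0, -335.0], [817.0, -74.0], [605.0, -69.0]]
rbut 338 [0.6231 0.2016 0.3163] [0.576 0.012] [0.639 0.223] [0.313 0.319] ((595.730224609375, 118.98956298828125), (215.67739868164062, 30.283336639404297), 71.52593231201172)
rgrip 335 [0.5166 0.1892 0.1582] [0.491 0.012] [0.576 0.203] [0.156 0.161] ((552.0467529296875, 115.91911315917969), (48.59736251831055, 207.82110595703125), 26.089019775390625)
bbut 326 [ 0.6676 -0.1698  0.3169] [ 0.576 -0.19 ] [0.683 0.012] [0.314 0.319] ((632.4524536132812, -84.26548767089844), (30.492908477783203, 221.0264434814453), 22.592117309570312)
bgrip 375 [ 0.5663 -0.1969  0.1585] [ 0.539 -0.209] [0.594 0.012] [0.156 0.161] ((564.754150390625, -98.79142761230469), (54.62411880493164, 221.07269287109375), 0.7928977608680725)
100 268 [0.494 0.419 0.1  ]
115 265 [0.497 0.41  0.048]
90 165 [0.705 0.491 0.005]
124 268 [0.487 0.41  0.001]
```

```bash
python3 -m crank '-0.034 -0.026 0 -4.3 0;-0.034 -0.026 0 0 0;-0.034 -0.026 0 0 0;-0.034 -0.026 0 0 0;-0.034 -0.026 0 0 0;-0.034 -0.026 0 0 0;-0.034 -0.026 0 0 0;-0.034 -0.026 0 0 0' 40
cat > w.py <<'E'
from h import *
ex=np.array([.9845,-.1753,0]); ey=np.array([.1753,.9845,0]); H=np.array([.5615,.1825,.276])
def to(T,note=""):
    s=sense(); R=s["tcp_rot"]; print(note,"t",s["clock"],"pos",s["position"].round(4),"tool shift",(R.T@(T-s["position"])).round(4),"yaw err deg",np.degrees(np.arcsin(np.cross(R[:2,1],ey[:2]))).round(2),"F",s["ft_force"].round(1),"w",round(s["width"],4))
E
python3 - <<'E'
from w import *
to(H-.065*ex+[0,0,-.046],"hover .23")
i=eyes.camera_info("wrist"); s=sense(); print("cam in tool", (s["tcp_rot"].T@(-np.array(i["R"]).T@i["t"]-s["position"])).round(3))
E
```

```text
clock: 0.9
position: [0.3789, 0.3249, 0.231]
tcp_rot: [[-0.984, 0.176, -0.0], [0.176, 0.984, -0.0], [0.0, -0.0, -1.0]]
ft_force: [0.2, 0.6, 0.7]
width: 0.0854
hover .23 t 0.9 pos [0.3789 0.3249 0.231 ] tool shift [-0.1398 -0.1081  0.001 ] yaw err deg 0.03 F [0.2 0.6 0.7] w 0.0854
cam in tool [ 0.079  0.    -0.142]
```

```bash
python3 -m crank '-0.035 -0.027 0 0 0;-0.035 -0.027 0 0 0;-0.035 -0.027 0 0 0;-0.035 -0.027 0 0 0;0 0 0 0 0;0 0 0 0 0'
python3 - <<'E'
from w import *
to(H-.065*ex+[0,0,-.144],"grasp")
p,d=eyes.snapshot("wrist"); cv2.imwrite("pics/w1.png",p[:,:,::-1])
i=eyes.camera_info("wrist")
m=(p[:,:,0]>70)&(p[:,:,1]<p[:,:,0]*.45)&(p[:,:,2]<p[:,:,0]*.45)&(d>0)
P=np.array([px2w("wrist",u,v,d[v,u],i) for v,u in np.argwhere(m)]); P=P[(P[:,2]>.12)&(P[:,2]<.17)]-H
print(len(P),"own x pct",np.percentile(P@ex,[2,50,98]).round(4),"own y",np.percentile(P@ey,[2,50,98]).round(4),"z",np.percentile(P[:,2],[2,50,98]).round(4))
E
```

```text
clock: 1.5
position: [0.4971, 0.1946, 0.2306]
tcp_rot: [[-0.984, 0.178, -0.001], [0.178, 0.984, -0.0], [0.001, -0.0, -1.0]]
ft_force: [-0.8, -0.7, -0.2]
width: 0.0852
grasp t 1.5 pos [0.4971 0.1946 0.2306] tool shift [-0.0006 -0.0006  0.0986] yaw err deg 0.17 F [-0.8 -0.7 -0.2] w 0.0852
2835 own x pct [-0.0728 -0.041  -0.0133] own y [-0.0795  0.0016  0.1057] z [-0.1551 -0.1185 -0.117 ]
```

View pics/w1.png

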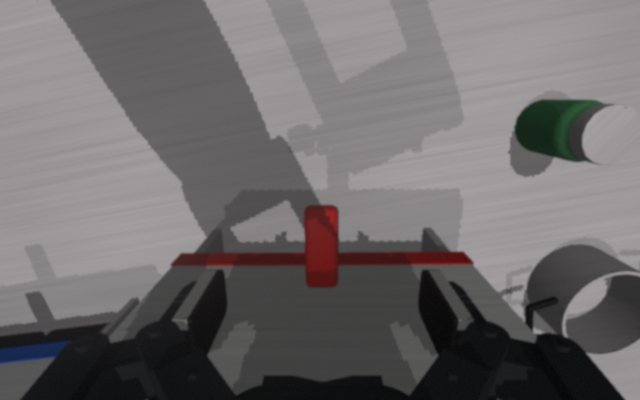

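The bar (321,245) is centred between the open fingers, and nothing is in the way below.

```bash
python3 -m crank '0 0.001 0.033 0 0;0 0 0.033 0 0;0 0 0.022 0 0;0 0 0.01 0 0;0 0 0 0 0;0 0 0 0 120;0 0 0 0 255;0 0 0 0 255' 40; python3 -m crank '0 0 0 0 255;0 0 0 0 255;0 0 0 0 255;0 0 0 0 255'
python3 - <<'E'
from w import *
a=.065
th=np.arange(0,1.4001,.1); o=.125*np.sin(th)+a*np.cos(th); z=-.125*np.cos(th)+a*np.sin(th)
for t,dx,dz in zip(th[1:],np.diff(o),np.diff(z)): print(round(t,2),round(dx,4),round(-dz,4))
to(H-.065*ex+[0,0,-.144],"grasp")
E
```

```text
clock: 2.35
position: [0.4981, 0.1969, 0.1349]
tcp_rot: [[-0.984, 0.176, 0.002], [0.176, 0.984, 0.001], [-0.002, 0.001, -1.0]]
ft_force: [0.0, 0.6, 1.3]
width: 0.0438
clock: 2.75
position: [0.498, 0.1937, 0.1345]
tcp_rot: [[-0.984, 0.177, 0.001], [0.177, 0.984, -0.005], [-0.002, -0.004, -1.0]]
ft_force: [-2.4, -13.4, 8.6]
width: 0.0236
0.1 0.0122 -0.0071
0.2 0.0114 -0.0083
0.3 0.0105 -0.0094
0.4 0.0095 -0.0104
0.5 0.0084 -0.0113
0.6 0.0073 -0.0121
0.7 0.006 -0.0127
0.8 0.0047 -0.0133
0.9 0.0034 -0.0137
1.0 0.002 -0.0139
1.1 0.0006 -0.0141
1.2 -0.0008 -0.0141
1.3 -0.0022 -0.0139
1.4 -0.0036 -0.0136
grasp t 2.75 pos [0.498  0.1937 0.1345] tool shift [0.0006 0.0001 0.0025] yaw err deg 0.09 F [ -2.4 -13.4   8.6] w 0.0236
```

```bash
python3 -m crank '0 -0.002 0 0 255;0.012 -0.001 -0.007 0 255;0.011 0 -0.008 0 255;0.011 0 -0.009 0 255;0.010 0 -0.010 0 255;0.008 0 -0.011 0 255;0 0 0 0 255'
python3 - <<'E'
from w import *
s=sense(); g=s["position"]+[0,0,.0187]-H; print("theta est",(np.arctan2(g[2],-g@ex)+np.arctan2(.125,.065)).round(3), "radius",np.hypot(g[2],g@ex).round(4),"own y",g@ex, g@ey)
to(H-(.125*np.sin(.5)+.065*np.cos(.5))*ex+[0,0,-.125*np.cos(.5)+.065*np.sin(.5)-.0187],"th .5")
to(H-(.125*np.sin(1.4)+.065*np.cos(1.4))*ex+[0,0,-.125*np.cos(1.4)+.065*np.sin(1.4)-.0187],"th 1.4")
E
```

```text
clock: 3.45
position: [0.4464, 0.2026, 0.1801]
tcp_rot: [[-0.984, 0.176, 0.003], [0.176, 0.984, 0.0], [-0.003, 0.001, -1.0]]
ft_force: [6.4, -2.6, -1.3]
width: 0.0235
theta est 0.508 radius 0.1401 own y -0.11688549893651974 -0.0003793669530624762
th .5 t 3.45 pos [0.4464 0.2026 0.1801] tool shift [0.0001 0.0004 0.0013] yaw err deg 0.04 F [ 6.4 -2.6 -1.3] w 0.0235
th 1.4 t 3.45 pos [0.4464 0.2026 0.1801] tool shift [ 0.0169  0.0005 -0.1201] yaw err deg 0.04 F [ 6.4 -2.6 -1.3] w 0.0235
```

Tracking well, so I'll continue to about 1.40.

```bash
python3 -m crank '0.007 0 -0.012 0 255;0.006 0 -0.013 0 255;0.005 0 -0.013 0 255;0.003 0 -0.014 0 255;0.002 0 -0.014 0 255;0.001 0 -0.014 0 255;-0.001 0 -0.014 0 255;-0.002 0 -0.014 0 255'; python3 -m crank '-0.003 0 -0.013 0 255;0 0 0 0 255;0 0 0 0 255'
python3 - <<'E'
from w import *
s=sense(); g=s["position"]+[0,0,.0187]-H; print("theta est",(np.arctan2(g[2],-g@ex)+np.arctan2(.125,.065)).round(3), "radius",np.hypot(g[2],g@ex).round(4))
to(H-(.125*np.sin(1.4)+.065*np.cos(1.4))*ex+[0,0,-.125*np.cos(1.4)+.065*np.sin(1.4)-.0187],"th 1.4")
p,d=eyes.snapshot("top"); cv2.imwrite("pics/t2.png",p[:,:,::-1])
E
```

```text
clock: 4.25
position: [0.424, 0.2064, 0.2858]
tcp_rot: [[-0.984, 0.175, -0.003], [0.175, 0.984, -0.0], [0.003, -0.001, -1.0]]
ft_force: [2.1, 2.6, -9.2]
width: 0.0229
clock: 4.55
position: [0.4277, 0.2058, 0.2998]
tcp_rot: [[-0.984, 0.176, -0.0], [0.176, 0.984, 0.0], [0.0, 0.0, -1.0]]
ft_force: [-4.0, 1.7, -4.2]
width: 0.0229
theta est 1.395 radius 0.1423
th 1.4 t 4.55 pos [0.4277 0.2058 0.2998] tool shift [-0.0016  0.0005 -0.0003] yaw err deg 0.03 F [-4.   1.7 -4.2] w 0.0229
```

View pics/t2.png

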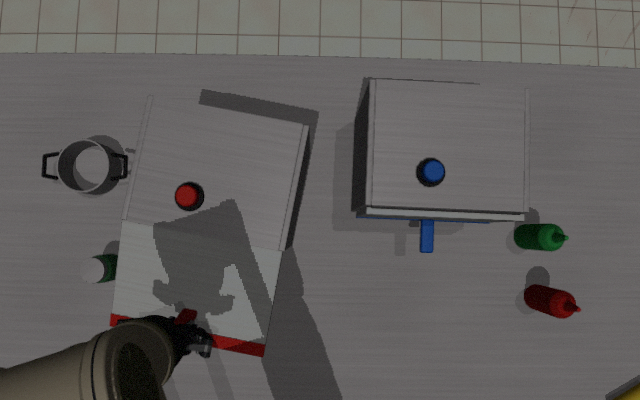

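The door is raised to near horizontal, with the grip held at (187,317). Next I release, let it settle, and withdraw upward.

```bash
python3 -m crank '0 0 0 0 150;0 0 0 0 80;0 0 0 0 0;0 0 0 0 0;0 0 0 0 0;0 0 0 0 0;0 0 -0.02 0 0;0 0 -0.04 0 0'; python3 -m crank '0 0 -0.05 0 0;0 0 -0.03 0 0;0 0 0 0 0;0 0 0 0 0;0 0 0 0 0;0 0 0 0 0;0 0 0 0 0;0 0 0 0 0'
python3 - <<'E'
from w import *
s=sense(); i=eyes.camera_info("top")
p,d=eyes.snapshot("top"); cv2.imwrite("pics/t3.png",p[:,:,::-1])
for u,v in [(200,248),(245,300),(255,335),(260,350),(215,225)]:
  g=px2w("top",u,v,d[v,u],i)-H; print(u,v,"out",(-g@ex).round(3),"z",g[2].round(4))
b=[px2w("top",u,v,d[v,u],i) for u in range(181,192) for v in range(190,200)]; b=np.median(b,0); print("button",b,"own",(b-H)@ex,(b-H)@ey)
to(b+[0,0,.03],"to above button")
E
```

```text
clock: 5.4
position: [0.4264, 0.2053, 0.3564]
tcp_rot: [[-0.984, 0.176, -0.006], [0.176, 0.984, -0.002], [0.006, -0.003, -1.0]]
ft_force: [0.4, 0.4, 0.2]
width: 0.0853
clock: 6.2
position: [0.4276, 0.2058, 0.4386]
tcp_rot: [[-0.984, 0.176, -0.001], [0.176, 0.984, -0.0], [0.001, -0.001, -1.0]]
ft_force: [-0.8, -0.3, 0.5]
width: 0.0857
200 248 out 0.017 z 0.0082
245 300 out 0.085 z -0.0133
255 335 out 0.14 z -0.0284
260 350 out 0.164 z -0.0361
215 225 out -0.022 z 0.0181
button [0.62428443 0.20068051 0.31638267] own 0.05862422402463935 0.028904822355819294
to above button t 6.25 pos [0.4276 0.2058 0.4388] tool shift [-0.1946  0.0296  0.0922] yaw err deg 0.03 F [0.  0.6 0.9] w 0.0854
```

View pics/t3.png

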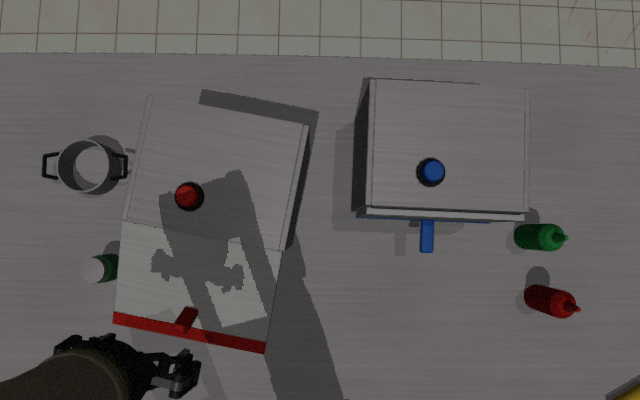

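The door rests locked (slope gives ≈1.28 rad), the grip is free at (186,319), and the gripper is clear. Next I close the fingers and go above the button at (188,195).

```bash
python3 -m crank '-0.039 0.006 0 0 255;-0.039 0.006 0 0 255;-0.039 0.006 0 0 255;-0.039 0.006 0 0 255;-0.039 0.006 0.03 0 255;0 0 0.04 0 255;0 0 0.02 0 255;0 0 0 0 255'; python3 -m crank '0 0 0 0 255;0 0 0 0 255'
python3 - <<'E'
from w import *
to(np.array([.6238,.2011,.3163]),"to button top")
p,d=eyes.snapshot("wrist"); cv2.imwrite("pics/w2.png",p[:,:,::-1])
E
```

```text
clock: 7.05
position: [0.6237, 0.2006, 0.3434]
tcp_rot: [[-0.984, 0.176, -0.009], [0.176, 0.984, -0.002], [0.008, -0.004, -1.0]]
ft_force: [-0.0, 0.2, -0.4]
width: -0.0002
clock: 7.25
position: [0.6255, 0.2013, 0.3524]
tcp_rot: [[-0.984, 0.176, 0.004], [0.176, 0.984, 0.001], [-0.004, 0.002, -1.0]]
ft_force: [-0.3, -0.3, 0.3]
width: -0.0001
to button top t 7.25 pos [0.6255 0.2013 0.3524] tool shift [ 0.0018 -0.0006  0.0361] yaw err deg 0.02 F [-0.3 -0.3  0.3] w -0.0001
```

View pics/w2.png

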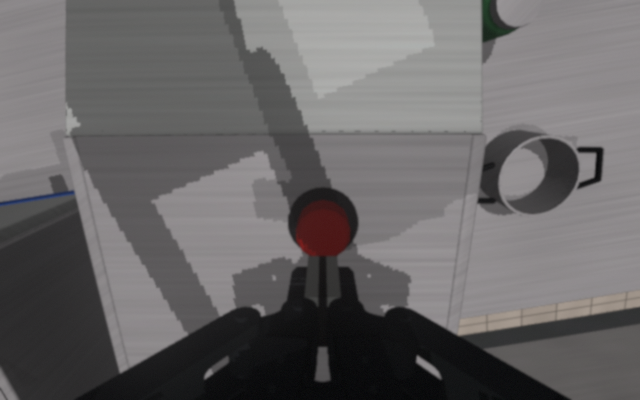

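The closed fingertips (323,255) line up laterally with the button (323,228). Next I press down slowly.

```bash
python3 -m crank '0.001 0 0.015 0 255;0 0 0.01 0 255;0 0 0.005 0 255;0 0 0.005 0 255;0 0 0.004 0 255;0 0 0.004 0 255;0 0 0.003 0 255;0 0 0.003 0 255'; python3 -m crank '0 0 0 0 255;0 0 0 0 255'
```

```text
clock: 8.1
position: [0.6243, 0.2014, 0.3018]
tcp_rot: [[-0.984, 0.176, 0.002], [0.176, 0.984, 0.001], [-0.002, 0.001, -1.0]]
ft_force: [-9.5, -1.5, 26.2]
width: 0.0002
clock: 8.3
position: [0.6242, 0.2013, 0.3021]
tcp_rot: [[-0.984, 0.176, 0.002], [0.176, 0.984, 0.0], [-0.002, 0.001, -1.0]]
ft_force: [-4.4, -0.1, 10.0]
width: -0.0002
```

```bash
python3 -m crank '0 0 0 0 255;0 0 0 0 255;0 0 0 0 255;0 0 0 0 255;0 0 0 0 255;0 0 0 0 255;0 0 0 0 255;0 0 0 0 255'
python3 - <<'E'
from w import *
i=eyes.camera_info("top"); p,d=eyes.snapshot("top"); cv2.imwrite("pics/t4.png",p[:,:,::-1])
for u,v in [(245,265),(245,280),(245,300)]:
  g=px2w("top",u,v,d[v,u],i)-H; print(u,v,"out",(-g@ex).round(3),"z",g[2].round(4))
E
python3 -m crank '0 0 0 0 255;0 0 0 0 255;0 0 0 0 255;0 0 0 0 255'
python3 - <<'E'
from w import *
i=eyes.camera_info("top"); p,d=eyes.snapshot("top")
for u,v in [(245,265),(245,280),(245,300)]:
  g=px2w("top",u,v,d[v,u],i)-H; print(u,v,"out",(-g@ex).round(3),"z",g[2].round(4))
E
```

```text
clock: 9.1
position: [0.6242, 0.2013, 0.3021]
tcp_rot: [[-0.984, 0.176, 0.002], [0.176, 0.984, 0.0], [-0.002, 0.001, -1.0]]
ft_force: [-3.6, -1.1, 9.5]
width: -0.0001
245 265 out 0.056 z -0.2774
245 280 out 0.087 z -0.2767
245 300 out 0.128 z -0.2753
clock: 9.55
position: [0.6242, 0.2014, 0.3021]
tcp_rot: [[-0.984, 0.176, 0.002], [0.176, 0.984, 0.0], [-0.002, 0.001, -1.0]]
ft_force: [-4.3, -0.5, 9.0]
width: -0.0002
245 265 out 0.056 z -0.2764
245 280 out 0.087 z -0.2773
245 300 out 0.128 z -0.2743
```

View pics/t4.png

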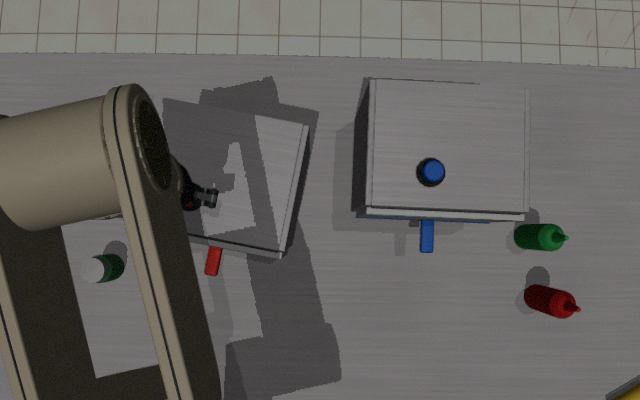

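The door has come down: the grip is back at (213,261). I'll retreat upward and verify.

```bash
python3 -m crank '0 0 -0.01 0 255;0 0 -0.03 0 255;0 0 -0.05 0 255;0 0 -0.03 0 255;0 0 0 0 255;0 0 0 0 255;0 0 0 0 255;0 0 0 0 255'
python3 - <<'E'
from w import *
i=eyes.camera_info("top"); W0=np.load("pics/W.npy")
for k in range(2):
  p,d=eyes.snapshot("top"); cv2.imwrite(f"pics/t5{k}.png",p[:,:,::-1])
  for n,u,v in [("rgrip",213,255),("rgrip",212,268),("bgrip",427,232),("bgrip",427,246)]:
    g=px2w("top",u,v,d[v,u],i); print(n,g.round(4),"was",W0[v,u].round(4))
to(H)
E
```

```text
clock: 10.4
position: [0.6236, 0.2011, 0.418]
tcp_rot: [[-0.984, 0.176, -0.004], [0.176, 0.984, -0.001], [0.003, -0.001, -1.0]]
ft_force: [0.1, -0.4, 0.4]
width: -0.0001
rgrip [0.5272 0.1891 0.1578] was [0.5271 0.1892 0.1573]
rgrip [0.5039 0.1901 0.1587] was [0.504  0.1897 0.1605]
bgrip [ 0.5752 -0.198   0.1553] was [ 0.5752 -0.1964  0.1621]
bgrip [ 0.5498 -0.1977  0.1573] was [ 0.5498 -0.1977  0.1573]
rgrip [0.5271 0.1892 0.157 ] was [0.5271 0.1892 0.1573]
rgrip [0.5037 0.1905 0.1563] was [0.504  0.1897 0.1605]
bgrip [ 0.5752 -0.1975  0.1575] was [ 0.5752 -0.1964  0.1621]
bgrip [ 0.5498 -0.1978  0.1567] was [ 0.5498 -0.1977  0.1573]
 t 10.5 pos [0.6237 0.2011 0.4186] tool shift [ 0.0576 -0.0291  0.1428] yaw err deg 0.03 F [ 0.2  0.6 -0.5] w 0.0002
```

View pics/t51.png

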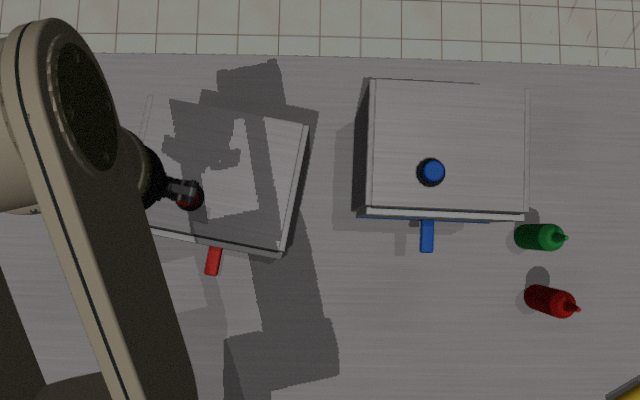

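Both grips are back in their original places (red at (213,261), blue at (427,236)), and the robot is clear. I'm handing in now.

```bash
python3 -m crank '0 0 0 0 255;0 0 0 0 255;0 0 0 0 255;0 0 0 0 255;0 0 0 0 255'; python3 -c "
from bench import env; print(env.job_done())"
```

```text
clock: 11.0
position: [0.624, 0.2013, 0.4204]
tcp_rot: [[-0.984, 0.176, 0.0], [0.176, 0.984, 0.0], [-0.0, 0.0, -1.0]]
ft_force: [0.2, -0.0, 0.6]
width: -0.0001
the job is handed in; nothing more can be done
None
```

I raised the red locker's door by its grip to about 1.39 rad and let go. It stayed up by itself: the depth picture showed it locked at about 1.28 rad with the gripper clear. I then pressed the red button to its full 14 mm, held it for over 1 s, and backed off upward. The job was handed in at about 11 s of the 54 s allowed, and it returns no verdict.

**Last checks:** the red grip was within about 1 mm sideways and 4 mm in height of its starting, shut position, and the same in two pictures. The blue door had not visibly moved; its grip readings differed from the start by up to 7 mm in height at one pixel, while the other pixel matched within 1 mm. The force on the tool was about zero, with nothing touched.

**Did not match the description:** the door was already shut about 1.3 s after I pressed the button, where the description gave about 5 s. I did not see it on the way down. There was also a brief 26 N peak as the button bottomed out, below the limits.

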